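# Lock off the checkout belt and wedge up its end plate

## Robot

A 7-joint arm with a two-finger parallel gripper is mounted at the origin on the work surface. World frame = base frame: x ahead of the robot, y to its left, z up, the work surface at z = 0. Lengths are in m, angles in rad, forces in N, time in s.
With the tool pointing down it reaches from about 0.35 to 0.9 m from the base axis. Payload 8.1 kg.
Tool frame: the origin (TCP) lies at the very end of the fingers, on their centre line; the grasp point (between the pads) lies 19 mm behind it (arm.tcp_to_grasp is the z of the grasp point in the tool frame, in m); z points along the fingers, y is the line along which they close (so a half turn about z gives the same grasp; the last joint's range is limited). The gripper opens to 92 mm and grips with 3 to 60 N. Pads are 19 mm wide; open, the fingers measure 130 mm over their backs; the gripper's body (75 mm by 190 mm) begins 47 mm behind the grasp point.
Start: joints at [1.212, 0.434, 0.025, 1.573, -0.012, 1.134, -0.075], TCP at [0.158, -0.605, 0.227] pointing down, gripper open.
Joint ranges: [-2.62, 2.62], [-0.44, 2.09], [-1.27, 1.32], [0.08, 2.57], [-1.32, 4.46], [0.12, 2], [-2.74, 2.74]. Speed limits (rad/s): [2.22, 2.22, 3.01, 3.01, 3.14, 3.14, 3.14].

## Interface

Orientations are given as a rotation vector (axis times angle).
In Python, from cell import readout, vision, sign_off, arm gives the robot as it stands. The module is installed in compiled form; this text tells all that it offers.
- The arm moves only by the shell command python3 -m creep 'ROWS' [FORCE]. ROWS is JSON, a list of rows, each a list of 5 numbers: the shift along the tool's x, y, z in units of 4 cm (1.0 is 4 cm), then the turn about the tool's z in units of 4 degrees (1.0 is 4 degrees), then the opening, from 0 (shut) to 1 (fully open). A call has 1 to 12 rows; each row shifts and turns the commanded pose from where the row before left it, along the tool's axes as they then stand; what a row does not reach is not made up. A row lasts 1/8 s, in which the tool goes at most 62.5 mm and 10.7 degrees, less where a joint would pass 70% of its speed; a pose out of reach is approached as far as the arm can. A call with a number of a shift or a turn outside -1 to 1 is refused whole. A call with a gripper value outside its range is refused whole. The fingers move at their own pace and stop on an object; FORCE is the grip in N (left out, the last holds). Time passes only in rows, so rows that do not move let the fingers close. It gives the time, the measured TCP pose, the force, the opening and the grip force at its end, in the units of the state.
- readout.observe(): the state, without advancing time (a new reading comes with each control period).
- vision.get_image(name): name is "side" or "top"; returns a dict with "pixels" (400x640x3 uint8, blue, green, red), "z_map" (400x640 float32, m along the optical axis (not along the pixel's ray), 0 where there is no reading), "camera_matrix" (3x3 intrinsics, pixels), "k1" (the pictures are not rectified: a ray, as slopes to the right and down, at radius r is drawn at 1 + k1 r^2 times it, then the intrinsics apply), "position" and "rotation" of the camera in the world. Camera axes: x right, y up, looking along -z (the intrinsics and any distortion apply to the point x, -y, -z); pixel columns grow to the right and rows downward; lengths in m; the calibration is good to about 2 mm. A picture is of the moment at which its call begins.
- sign_off(): hands the job in; it is judged then, once.
The state is a dict: "clock": time; "joints": joint angles; "dq": joint speeds; "joint_efforts": joint torques, N m; "position": TCP position; "ee_rot": TCP orientation; "force": force on the tool from outside, world axes, zero at the start; "ft_torque": the same for the moment, N m; "width": opening from 0.0 (shut) to 1.0 (fully open); "gripper_force": force on a finger pad.
Only numpy, scipy, OpenCV 4.12 (cv2) and the standard library are available. Lean on these libraries where they do the work, as an engineer would, in place of code of your own. Each camera call takes 0.05 s, during which the arm holds its last target. There are 200 camera calls.

## Task

Make the checkout belt safe and open its end plate a crack for cleaning: turn the belt speed knob so that its pointer is at the stop mark on the panel, then slide the fork lock fully home over the knob. After that take the wooden wedge by its fin and push it along the counter, thin end first, under the middle of the end plate's front edge until the plate has just lifted off its rests, by about 5 mm. Finish still holding the wedge there by its fin, with the wedge flat on the counter and the plate resting on the wedge alone, and leave the bottle, the can and the divider bar alone.

Things in the scene. Friction and masses are not known exactly. Their poses are not given: they have to be found in the camera images.
- control_box: Fixed belt speed control, grey box with aluminium top, 130 (own x) x 210 (own y) x 50 mm high; origin at the centre of its underside. On its top are the knob (towards -y) and the fork lock (towards +y). The stop mark is a black line 4 x 14 mm on the top (the smaller ticks are other speeds), just beyond the -y side of the knob (own x 0, y -0.0935), running along y.
- speed_knob (a joint): Black knob on the box, vertical axis at the box's own x 0, y -0.06. Rad: 0 = pointer exactly on the stop mark (bar along the box's y, pointer towards -y), within 0.13 is on the mark; grows anticlockwise seen from above; starts at 0.6 to 1.3, so turn it clockwise. Range -0.6 to 1.6, no click or stop at the mark; stays where left (friction 0.06 N m).
- knob_grip (a point): On the knob's axis, 76 mm above the counter. The knob is a disc of radius 24 mm (50 to 58 mm above the counter) under an upright grip bar 12 mm thick, 44 mm long, from 58 to 84 mm above the counter; a white line on one end of its top is the pointer. Turns with the knob: y axis along the bar, -y towards the pointer.
- fork_lock (a joint): Steel fork lock sliding along the control box's own -y. Metres: 0 = open, 0.090 = fully home against its stop, two prongs astride the knob's bar (home counts from 0.082); starts at 0 to 0.015. Prongs 7 mm thick, 18 mm apart, reach 65 mm ahead of the tab's centre, 61 to 79 mm above the counter. Friction about 2 N; stays where left.
- lock_tab (a point): Centre of the top of the fork lock's upright tab, 125 mm above the counter. The tab is 12 mm thick (box x), 20 mm long (box y), free from 79 to 125 mm above the counter, over a block 38 x 20 mm. It is at the box's own x 0, y 0.07 with the lock open (130 mm from the knob axis), y -0.02 at home.
- belt_end: Fixed end of the checkout belt. Origin on the counter under the middle of the end plate's front edge; own +x runs away from the robot along the belt. Between the two rests (ledges 18 mm high at own y +-100 to +-140 mm) the counter is bare beneath the plate to 120 mm behind the front edge. Side rails 42 mm high at y +-146 to +-158 mm; black belt 30 mm high behind the plate.
- end_plate (a joint): Hinged steel end plate, 120 (x) x 284 (y) x 5 mm, 0.55 to 1.1 kg; hinge along y at its far edge, own x 0.120 of belt_end, 18 mm up. Rad: 0 = on its rests, grows as the front edge rises; 0.042 is 5 mm of lift at the front edge; 0.018 to 0.075 (2 to 9 mm) counts as just lifted. Falls back by its own weight.
- plate_lip (a point): Middle of the lower front edge of the end plate, 18 mm above the counter when the plate lies on its rests.
- wedge: Loose beech wedge, about 0.22 kg, flat on the counter; 140 x 44 mm. Origin on its underside below the fin's centre; own +x to the thin end. Ramp from 4 mm high at x +115 to 34 mm at x +15 mm; block 34 mm high on to x -25. Fin 14 mm thick (y), 36 long (x), 34 to 82 mm up. Meets the plate with its origin 68 mm short of the front edge; 51 mm short lifts it 5 mm; push of 5 to 20 N.
- spray_bottle: Loose white bottle, 60 mm across, 170 mm tall, upright; origin at its foot. Leave alone.
- food_can: Loose steel can, 74 mm across, 105 mm tall, upright; origin at its foot. Leave alone.
- divider_bar: Loose grey divider bar, 36 x 250 x 32 mm, long axis along its own y; origin at the centre of its underside. Leave alone.
Not all that is in view belongs to the job. What is shaped like the wedge but red is not meant.

How it is judged:
On the way, in this order (a step that is already met when the one before it is completed fails the run):
1. the knob's pointer is at the stop mark (value of joint speed_knob between -0.13 and 0.13 rad), for 0.2 s.
2. the fork lock is fully home over the knob, the knob still at the mark (all of step 1 and value of joint fork_lock above 0.082 m), for 0.2 s.
At the end, for the whole second after the job is handed in: Knob within 0.13 rad of the mark, lock at least 82 mm along; plate edge 2 to 9 mm up (joint 0.018 to 0.075), carried by the wedge (over 0.5 N), not touched by the robot; fingers hold the wedge (over 1 N), which is still, flat on the counter and within 60 mm of the plate's middle (all of step 2 and value of joint end_plate between 0.018 and 0.075 rad and contact force between wedge and end_plate above 0.5 N and contact force between the fingers and wedge above 1 N and contact force between each of the arm, the fingers and end_plate below 0.3 N and angle between wedge's own z axis and vertical below 0.1 rad and height (world z) of wedge below 0.005 m and y of wedge in the frame of belt_end between -0.06 and 0.06 m and linear speed of wedge below 0.02 m/s); the arm keeps its last pose, push and grip.
It fails at once if the plate is lifted before the lock is home (value of joint end_plate above 0.018 rad and value of joint fork_lock below 0.082 m).
It fails at once if the lock is slid onto the knob while the pointer is off the mark (value of joint fork_lock above 0.05 m and (value of joint speed_knob above 0.2 rad or value of joint speed_knob below -0.2 rad)).
It fails at once if the robot lifts the plate itself (value of joint end_plate above 0.018 rad and contact force between any of the fingers, the arm and end_plate above 1 N).
It fails at once if a bystander is disturbed (distance of any of spray_bottle, food_can, divider_bar from where it was at the start of the episode above 0.03 m).
It also fails if it takes over 54 s, if anything falls off the work surface, if the arm or the gripper's body presses on something with over 40 N, if the wrist force passes 120 N, or if a joint passes its speed limit or range.

## Working session

There is one attempt and no reset: what is moved stays moved. The work goes in short steps, Python scripts to look and compute and a shell command to move; the robot and the scene stay as the last step left them, time stands still between calls to the robot, and variables do not carry over. Pictures are saved under pics/ and viewed, at most 10 in all, crops included, and the job is handed in when it is done.

```bash
mkdir -p pics; cat > h.py <<'E'
import numpy as np,cv2
from cell import readout,vision,arm
def undist(c,uv):
    K=np.array(c["camera_matrix"]);uv=np.atleast_2d(uv).astype(float)
    d=(uv-[K[0,2],K[1,2]])/[K[0,0],K[1,1]];s=d.copy()
    for _ in range(20): s=d/(1+c["k1"]*(s**2).sum(1,keepdims=True))
    return s
def dirs(c,uv):
    s=undist(c,uv);return np.c_[s[:,0],-s[:,1],-np.ones(len(s))]@np.array(c["rotation"]).T
def plane(c,uv,z):
    D=dirs(c,uv);p=np.array(c["position"]);return p+D*((z-p[2])/D[:,2])[:,None]
def depth(c,uv):
    uv=np.atleast_2d(uv).astype(int);z=c["z_map"][uv[:,1],uv[:,0]]
    return np.array(c["position"])+dirs(c,uv)*z[:,None]
def cloud(c):
    v,u=np.mgrid[0:400,0:640];return depth(c,np.c_[u.ravel(),v.ravel()]).reshape(400,640,3)
E
python3 - <<'E'
from h import *
for n in("top","side"):
    c=vision.get_image(n);cv2.imwrite(f"pics/{n}0.png",c["pixels"]);np.save(f"{n}0.npy",c,allow_pickle=True)
    print(n,c["position"],c["k1"],np.round(c["rotation"],2).tolist(),c["camera_matrix"])
print(readout.observe(),arm.tcp_to_grasp)
E
```

```text
top [ 0.4735023  -0.19965884  1.24631796] -0.07111068073204878 [0.08, -0.05, -1.57] [[365.2600053    0.         325.05304331]
 [  0.         365.2600053  203.86713421]
 [  0.           0.           1.        ]]
side [-0.25713837  1.06640519  1.16460387] 0.027193890137638916 [0.37, -1.2, -2.3] [[502.57847644   0.         313.32462821]
 [  0.         502.57847644 200.70432146]
 [  0.           0.           1.        ]]
{'clock': 0.1, 'joints': array([ 1.21240818,  0.43515536,  0.02498021,  1.57398648, -0.01164989,
        1.13396242, -0.0750634 ]), 'dq': array([ 0.0004082 , -0.00070884, -0.00036354, -0.00236249, -0.00010508,
       -0.00050548,  0.00191911]), 'joint_efforts': array([ 3.43699110e-03, -6.69124246e+01,  9.88054052e-01, -3.15146220e+01,
       -6.06062589e-02,  3.73639364e-02, -3.47075968e-07]), 'position': array([ 0.15798233, -0.60425225,  0.22602981]), 'ee_rot': array([-3.11461494e+00, -4.00432396e-01,  4.02246717e-04]), 'force': array([ 0.18084624, -0.34299645, -0.15163577]), 'ft_torque': array([ 0.04143075,  0.0307537 , -0.05879246]), 'gripper_force': 0.0, 'width': 1.0018273386279168} -0.0188
```

```bash
sed -i 's/@np.array(c\["rotation"\]).T/@cv2.Rodrigues(np.array(c["rotation"],float))[0].T/' h.py
```

```text
(no output)
```

View pics/top0.png

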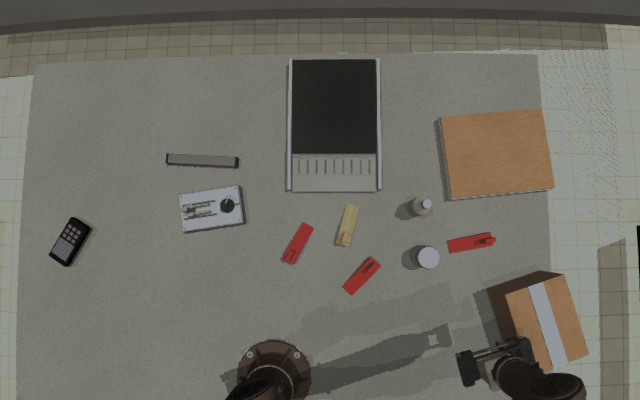

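View pics/side0.png

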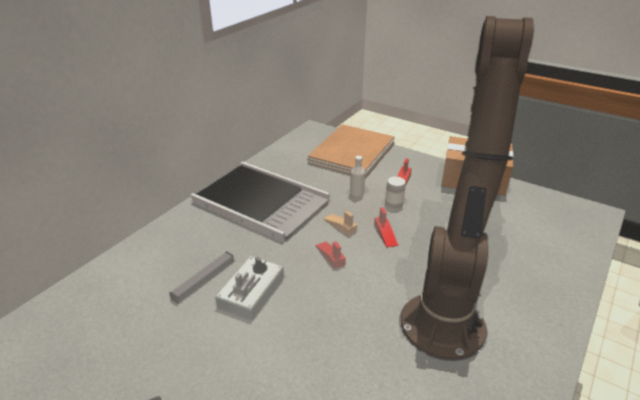

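The top view shows the control box at (212,208) with its knob at (228,205), the plate at (333,172), the bottle at (422,206), the can at (427,257) and the divider bar at (202,160). Wedge candidates are beech (347,225) and red (298,243), (362,275), (471,243). I choose the beech one and will check it in a crop.

```bash
cat > m.py <<'E'
from h import *
c=np.load("top0.npy",allow_pickle=True).item();P=cloud(c);px=c["pixels"].astype(int)
hsv=cv2.cvtColor(c["pixels"],cv2.COLOR_BGR2HSV)
def rect(m,n):
    q=P[m][:,:2].astype(np.float32);r=cv2.minAreaRect(q);print(n,len(q),np.round(r[0],4),np.round(r[1],4),round(r[2],2),"z",np.round(np.median(P[m][:,2]),4),"box",np.round(cv2.boxPoints(r),3).tolist())
v,u=np.mgrid[0:400,0:640]
win=lambda a,b,d,e:(u>=a)&(u<b)&(v>=d)&(v<e)
bx=win(170,255,175,245)
rect(bx&(P[...,2]>.04),"box")
rect(bx&(P[...,2]>.075)&(P[...,2]<.09)&(u>215),"bar")
rect(bx&(P[...,2]>.105),"tab")
w=win(330,362,198,252)&(P[...,2]<.12)
rect(w&(hsv[...,1]>60)&(P[...,2]>.0),"wedge")
rect(w&(P[...,2]>.07),"fin")
rect(w&(P[...,2]>.026)&(P[...,2]<.05),"wblock")
rect(win(280,390,150,200)&(P[...,2]>.010)&(P[...,2]<.03),"plate")
rect(win(280,390,50,200)&(P[...,2]>.035),"rails")
for n,a in(("bottle",(400,440,185,225)),("can",(405,445,240,275)),("divider",(155,245,145,175))): rect(win(*a)&(P[...,2]>.02),n)
a=cv2.resize(c["pixels"][175:245,170:255],None,fx=8,fy=8,interpolation=cv2.INTER_CUBIC)[:, :]
b=cv2.resize(c["pixels"][195:255,320:370],None,fx=6,fy=6,interpolation=cv2.INTER_CUBIC)
a=cv2.resize(a,(480,395));k=np.zeros((395,800,3),np.uint8);k[:,:480]=a;k[:360,490:790]=b
cv2.imwrite("pics/crop1.png",k)
E
python3 m.py
```

```text
box 2434 [0.5627 0.0599] [0.5241 0.1629] 88.3 z 0.0501 box [[0.4740000069141388, -0.20000000298023224], [0.6359999775886536, -0.20399999618530273], [0.6520000100135803, 0.3190000057220459], [0.48899999260902405, 0.3240000009536743]]
bar 59 [0.5749 0.1477] [0.013  0.0434] 65.18 z 0.0833 box [[0.5519999861717224, 0.1509999930858612], [0.5920000076293945, 0.13300000131130219], [0.597000002861023, 0.14399999380111694], [0.5580000281333923, 0.16300000250339508]]
tab 61 [0.5201 0.0381] [0.4843 0.0162] 80.82 z 0.1249 box [[0.4740000069141388, -0.20000000298023224], [0.48899999260902405, -0.20200000703334808], [0.5669999718666077, 0.2759999930858612], [0.5509999990463257, 0.27799999713897705]]
wedge 527 [ 0.5118 -0.2512] [0.0443 0.1394] 74.3 z 0.0249 box [[0.4390000104904175, -0.2540000081062317], [0.5730000138282776, -0.29100000858306885], [0.5849999785423279, -0.24899999797344208], [0.45100000500679016, -0.210999995470047]]
fin 51 [ 0.4694 -0.2405] [0.0137 0.0347] 74.81 z 0.0811 box [[0.45100000500679016, -0.24300000071525574], [0.48399999737739563, -0.25200000405311584], [0.48800000548362
[... 791 characters left out ...]
 394 [ 0.5266 -0.3503] [0.0585 0.3193] 18.55 z 0.116 box [[0.4480000138282776, -0.20800000429153442], [0.550000011920929, -0.5109999775886536], [0.6050000190734863, -0.492000013589859], [0.503000020980835, -0.1899999976158142]]
can 561 [ 0.4514 -0.3717] [0.3389 0.0737] 70.43 z 0.1038 box [[0.36000001430511475, -0.5189999938011169], [0.42899999022483826, -0.5440000295639038], [0.5429999828338623, -0.2240000069141388], [0.4740000069141388, -0.20000000298023224]]
divider 741 [0.6538 0.0708] [0.6399 0.1149] 66.49 z 0.0288 box [[0.4740000069141388, -0.20000000298023224], [0.5789999961853027, -0.24500000476837158], [0.8339999914169312, 0.3409999907016754], [0.7289999723434448, 0.3869999945163727]]
```

View pics/crop1.png

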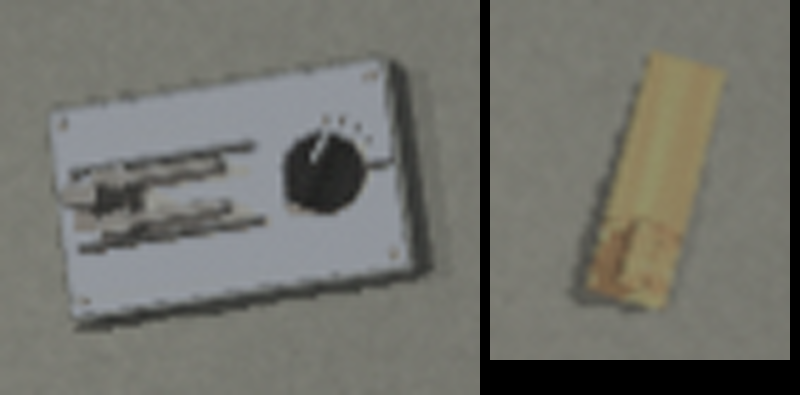

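The crop shows the box with the knob at crop (325,170), its pointer up at (320,145) and the stop mark to the right at (380,162). The tab is on the left at (75,195). The right half shows the plain beech wedge, fin at the lower end (635,250), thin end up, so the choice holds. I'll redo the rectangles without the no-depth pixels.

```bash
sed -i 's/^def rect(m,n):/def rect(m,n):\n    m=m\&(c["z_map"]>0)/; s/^v,u=np/u=0\nv,u=np/' m.py; sed -i 's/rect(bx&(P\[...,2\]>.04),"box")/rect(bx\&(P[...,2]>.045)\&(P[...,2]<.055),"box")/' m.py
cat >> m.py <<'E'
R=cv2.Rodrigues(readout.observe()["ee_rot"])[0];print(np.round(R,3).tolist(), readout.observe()["position"])
uv=np.array([[170+380/480*85,175+162/395*70],[170+320/480*85,175+145/395*70]])
print("mark",plane(c,uv[:1],.05),"ptr",plane(c,uv[1:],.084))
E
python3 m.py
```

```text
box 1843 [0.5659 0.2065] [0.1307 0.2106] 8.86 z 0.0496 box [[0.48500001430511475, 0.30000001192092896], [0.5180000066757202, 0.09200000017881393], [0.6470000147819519, 0.11299999803304672], [0.6140000224113464, 0.32100000977516174]]
bar 59 [0.5749 0.1477] [0.013  0.0434] 65.18 z 0.0833 box [[0.5519999861717224, 0.1509999930858612], [0.5920000076293945, 0.13300000131130219], [0.597000002861023, 0.14399999380111694], [0.5580000281333923, 0.16300000250339508]]
tab 37 [0.557 0.266] [0.0125 0.0202] 14.4 z 0.1225 box [[0.5479999780654907, 0.27399998903274536], [0.5529999732971191, 0.2549999952316284], [0.5659999847412109, 0.257999986410141], [0.5609999895095825, 0.2770000100135803]]
wedge 527 [ 0.5118 -0.2512] [0.0443 0.1394] 74.3 z 0.0249 box [[0.4390000104904175, -0.2540000081062317], [0.5730000138282776, -0.29100000858306885], [0.5849999785423279, -0.24899999797344208], [0.45100000500679016, -0.210999995470047]]
fin 51 [ 0.4694 -0.2405] [0.0137 0.0347] 74.81 z 0.0811 box [[0.45100000500679016, -0.24300000071525574], [0.48399999737739563, -0.25200000405311584], [0.4880000054836273, -0.23
[... 956 characters left out ...]
589859], [0.5879999995231628, -0.44200000166893005]]
can 554 [ 0.4074 -0.4969] [0.0724 0.0708] 2.81 z 0.1038 box [[0.3700000047683716, -0.46299999952316284], [0.37299999594688416, -0.5339999794960022], [0.4449999928474426, -0.5299999713897705], [0.44200000166893005, -0.46000000834465027]]
divider 725 [0.7332 0.2509] [0.2521 0.0358] 86.08 z 0.0287 box [[0.7070000171661377, 0.12600000202655792], [0.7419999837875366, 0.12399999797344208], [0.7599999904632568, 0.375], [0.7239999771118164, 0.3779999911785126]]
[[0.967, 0.253, -0.0], [0.253, -0.967, 0.001], [-0.0, -0.001, -1.0]] [ 0.15798233 -0.60425225  0.22602981]
mark [[0.57918079 0.11395198 0.05      ]] ptr [[0.58601011 0.14004065 0.084     ]]
```

```bash
cat > go.py <<'E'
# usage: go.py x y z yaw_deg(tool x) -> remaining shift in tool units and turn units
import sys
from h import *
s=readout.observe();R=cv2.Rodrigues(s["ee_rot"])[0];p=s["position"]
t=np.array(list(map(float,sys.argv[1:4])));y=np.degrees(np.arctan2(R[1,0],R[0,0]))
d=(float(sys.argv[4])-y+180)%360-180
print("pos",p.round(4),"yaw",y.round(2),"tilt",np.round(R[2],3),"| shift units",((t-p)@R/.04).round(2),"turn units",round(-d/4,2),"F",s["force"].round(1),"w",round(s["width"],3),"gf",round(s["gripper_force"],1),"t",round(s["clock"],2),"q",s["joints"].round(2))
E
python3 -m creep '[[1,-1,0,0,1],[1,-1,0,0,1],[1,-1,0,0,1],[1,-1,0,0,1],[1,-1,0,0,1],[1,-1,0,0,1],[1,-1,0,0,1],[1,-1,0,0,1]]'
python3 -m creep '[[1,-1,0,0,1],[1,-1,0,0,1],[1,-1,0,0,1],[1,-1,0,0,1],[1,-1,0,0,1],[1,-1,0,0,1],[0,0,0,0,1]]'
python3 go.py .575 .1474 .12 155.2
```

```text
clock: 1.1
position: [0.3872, -0.2125, 0.2267]
ee_rot: [3.116, 0.4, -0.0]
force: [1.0, -0.9, -0.8]
width: 0.999
gripper_force: 0.0
clock: 1.98
position: [0.5591, 0.0841, 0.2262]
ee_rot: [-3.112, -0.41, -0.0]
force: [-0.9, -0.0, -0.2]
width: 0.998
gripper_force: 0.0
pos [0.5591 0.0841 0.2262] yaw 15.03 tilt [ 0.    -0.003 -1.   ] | shift units [ 0.79 -1.42  2.66] turn units -35.04 F [-0.9 -0.  -0.2] w 0.998 gf 0.0 t 1.98 q [ 0.06  0.37 -0.41  1.7   0.16  1.1  -1.7 ]
```

```bash

python3 -m creep '[[0.8,-0.7,0,-1,0.4],[0,-0.7,0,-1,0.4],[0,0,0,-1,0.4],[0,0,0,-1,0.4],[0,0,0,-1,0.4],[0,0,0,-1,0.4],[0,0,0,-1,0.4],[0,0,0,-1,0.4],[0,0,0,-1,0.4],[0,0,0,-1,0.4],[0,0,0,-1,0.4],[0,0,0,-1,0.4]]' >/dev/null
python3 -m creep '[[0,0,0.2,-1,0.4],[0,0,0.2,-1,0.4],[0,0,0.2,-1,0.4],[0,0,0.2,-1,0.4],[0,0,0.2,-1,0.4],[0,0,0.2,-1,0.4],[0,0,0.2,-1,0.4],[0,0,0.2,-1,0.4],[0,0,0.2,-1,0.4],[0,0,0.2,-1,0.4],[0,0,0.2,-1,0.4],[0,0,0.2,-1,0.4]]' >/dev/null
python3 -m creep '[[0,0,0,-1,0.4],[0,0,0,-1,0.4],[0,0,0,-1,0.4],[0,0,0,-1,0.4],[0,0,0,-1,0.4],[0,0,0,-1,0.4],[0,0,0,-1,0.4],[0,0,0,-1,0.4],[0,0,0,-1,0.4],[0,0,0,-1,0.4],[0,0,0,-1,0.4],[0,0,0,0,0.4]]'
python3 go.py .575 .1474 .062 155.2
```

```text
clock: 6.48
position: [0.5723, 0.14, 0.1306]
ee_rot: [-0.689, -3.065, 0.002]
force: [-0.6, -0.4, -0.5]
width: 0.398
gripper_force: 0.0
pos [0.5723 0.14   0.1306] yaw 154.67 tilt [ 0.    -0.001 -1.   ] | shift units [0.02 0.2  1.71] turn units -0.13 F [-0.6 -0.4 -0.5] w 0.398 gf 0.0 t 6.47 q [ 0.29  0.66 -0.94  1.72  0.6   1.08  0.27]
```

```bash

python3 -m creep '[[0,0.2,0.4,-0.1,0.4],[0,0,0.5,0,0.4],[0,0,0.5,0,0.4],[0,0,0.3,0,0.4],[0,0,0,0,0.4],[0,0,0,0,0],[0,0,0,0,0],[0,0,0,0,0],[0,0,0,0,0]]' 20
python3 go.py .575 .1474 .062 155.2
```

```text
clock: 7.6
position: [0.5775, 0.1489, 0.0634]
ee_rot: [0.678, 3.066, 0.004]
force: [1.7, 3.3, -0.1]
width: 0.13
gripper_force: 19.9
pos [0.5775 0.1489 0.0634] yaw 155.07 tilt [-0.001  0.003 -1.   ] | shift units [ 0.04 -0.06  0.04] turn units -0.03 F [ 1.7  3.3 -0.1] w 0.13 gf 19.9 t 7.6 q [ 0.23  0.74 -0.88  1.77  0.68  0.97  0.21]
```

```bash

python3 -m creep '[[0,0,0,1,0],[0,0,0,1,0],[0,0,0,1,0],[0,0,0,1,0],[0,0,0,1,0],[0,0,0,1,0],[0,0,0,1,0]]' >/dev/null
python3 -m creep '[[0,0,0,1,0],[0,0,0,1,0],[0,0,0,1,0],[0,0,0,1,0],[0,0,0,1,0],[0,0,0,1,0],[0,0,0,1,0],[0,0,0,0,0],[0,0,0,0,0]]'
python3 go.py .575 .1474 .062 98.9
```

```text
clock: 9.6
position: [0.5746, 0.1467, 0.0633]
ee_rot: [-2.039, -2.389, 0.006]
force: [-8.3, -3.5, 12.5]
width: 0.127
gripper_force: 19.9
pos [0.5746 0.1467 0.0633] yaw 99.05 tilt [-0.002 -0.003 -1.   ] | shift units [0.02 0.01 0.03] turn units 0.04 F [-8.3 -3.5 12.5] w 0.127 gf 19.9 t 9.6 q [ 0.1   0.66 -0.65  1.78  0.5   0.88 -0.62]
```

Release, rise, and check the knob from the top.

```bash

python3 -m creep '[[0,0,0,0,0.4],[0,0,0,0,0.4],[0,0,0,0,0.4],[0,0,-0.6,0,0.4],[0,0,-1,0,0.4],[0,0,-1,0,0.4],[-1,0,-0.6,0,0.4],[-1,0,0,0,0.4],[-1,0,0,0,0.4],[-0.5,0,0,0,0.4],[0,0,0,0,0.4]]'
python3 go.py .557 .266 .13 98.9
python3 - <<'E'
from h import *
c=vision.get_image("top");P=cloud(c);v,u=np.mgrid[0:400,0:640]
m=(u>215)&(u<245)&(v>190)&(v<225)&(P[...,2]>.07)&(P[...,2]<.09)&(c["z_map"]>0)
r=cv2.minAreaRect(P[m][:,:2].astype(np.float32));print(m.sum(),r,np.round(cv2.boxPoints(r),3).tolist())
m=(u>170)&(u<215)&(v>175)&(v<245)&(P[...,2]>.115)&(P[...,2]<.13)&(c["z_map"]>0)
print(m.sum(),P[m].mean(0) if m.any() else 0)
cv2.imwrite("pics/crop2.png",cv2.resize(c["pixels"][165:245,170:260],None,fx=7,fy=7,interpolation=cv2.INTER_CUBIC))
E
```

```text
clock: 10.98
position: [0.5987, 0.0084, 0.1904]
ee_rot: [-2.042, -2.387, 0.0]
force: [0.6, 0.5, 0.4]
width: 0.4
gripper_force: 0.0
pos [0.5987 0.0084 0.1904] yaw 98.91 tilt [ 0. -0. -1.] | shift units [ 6.52 -0.03  1.51] turn units 0.0 F [0.6 0.5 0.4] w 0.4 gf 0.0 t 10.97 q [ 0.38  0.53 -0.71  1.64  0.37  1.12 -0.28]
0 ((0.0, 0.0), (0.0, 0.0), 0.0) [[0.0, 0.0], [0.0, 0.0], [0.0, 0.0], [0.0, 0.0]]
29 [0.55676433 0.26450008 0.12330616]
```

View pics/crop2.png

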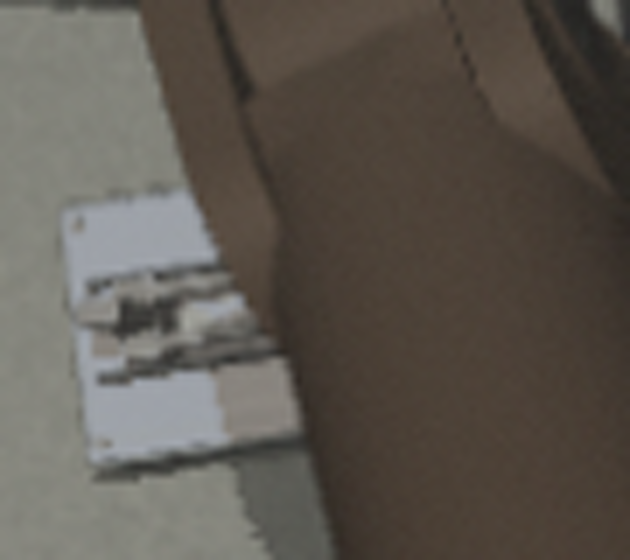

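The arm hides the knob in this view, and only the tab at crop (110,315) is visible. I'll move on above the tab and look again with both cameras.

```bash

python3 -m creep '[[1,0,0,0,0.4],[1,0,0,0,0.4],[1,0,0,0,0.4],[1,0,0,0,0.4],[1,0,0,0,0.4],[1,0,0,0,0.4],[0.5,0,0,0,0.4],[0,0,0,0,0.4]]' >/dev/null
python3 go.py .5565 .266 .088 98.9
python3 - <<'E'
from h import *
for n,z in(("top",.084),("side",.084)):
    c=vision.get_image(n);P=cloud(c);ok=c["z_map"]>0
    d=np.hypot(P[...,0]-.575,P[...,1]-.1474)
    m=ok&(d<.03)&(P[...,2]>.07)&(P[...,2]<.095)
    if m.sum()>8:
        r=cv2.minAreaRect(P[m][:,:2].astype(np.float32));print(n,m.sum(),r)
    uv=np.argwhere(m)
    print(n,uv.mean(0) if len(uv) else 0)
    a,b=(200,228) if n=="top" else (266,260)
    cv2.imwrite(f"pics/k_{n}.png",cv2.resize(c["pixels"][a-30:a+30,b-30:b+30],(400,400),interpolation=cv2.INTER_CUBIC))
cv2.imwrite("pics/k.png",np.hstack([cv2.imread("pics/k_top.png"),cv2.imread("pics/k_side.png")]))
E
```

```text
pos [0.5565 0.2686 0.1908] yaw 99.29 tilt [ 0.001 -0.    -1.   ] | shift units [-0.07 -0.01  2.57] turn units 0.1 F [-0.2 -0.3 -0.4] w 0.401 gf 0.0 t 12.03 q [-0.06  0.56 -0.72  1.59  0.4   1.14 -0.71]
top 60 ((0.5754209160804749, 0.14767500758171082), (0.012800375930964947, 0.04438687115907669), 7.699037075042725)
top [204.2 224.6]
side 66 ((0.5742001533508301, 0.15070438385009766), (0.016548899933695793, 0.04662468656897545), 2.826568841934204)
side [262.28787879 259.34848485]
```

View pics/k.png

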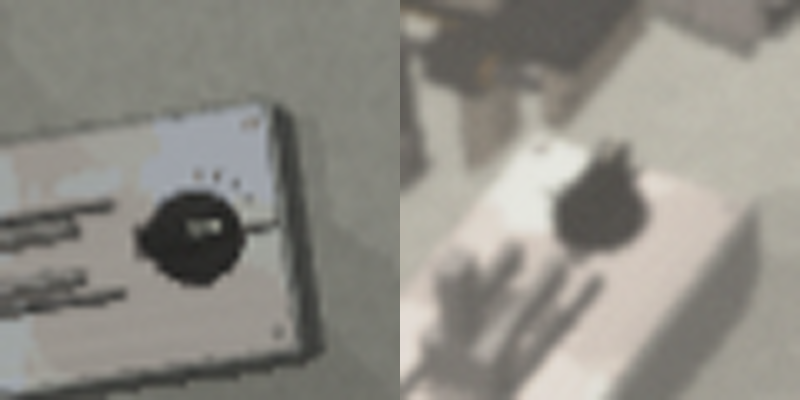

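Left: the pointer at (205,227) is in line with the stop mark at (262,227), and the bar is at 7.7° against the box's 8.9°, so the knob is on the mark. Next I grip the tab and slide the lock.

```bash

python3 -m creep '[[-0.1,0,0.6,0.1,0.4],[0,0,0.6,0,0.4],[0,0,0.6,0,0.4],[0,0,0.6,0,0.4],[0,0,0.2,0,0.4],[0,0,0,0,0.4],[0,0,0,0,0],[0,0,0,0,0],[0,0,0,0,0],[0,0,0,0,0]]' 20
python3 go.py .5681 .187 .088 98.9
python3 -m creep '[[-0.25,0,0,0,0],[-0.25,0,0,0,0],[-0.25,0,0,0,0],[-0.25,0,0,0,0],[-0.25,0,0,0,0],[-0.25,0,0,0,0],[-0.25,0,0,0,0],[-0.2,0,0,0,0],[0,0,0,0,0],[0,0,0,0,0]]'
python3 go.py .5681 .187 .088 98.9
```

```text
clock: 13.38
position: [0.5568, 0.2622, 0.0872]
ee_rot: [-2.046, -2.383, 0.003]
force: [-6.1, -2.2, 7.3]
width: 0.129
gripper_force: 20.0
pos [0.5568 0.2622 0.0872] yaw 98.7 tilt [-0.001 -0.002 -1.   ] | shift units [-1.9  -0.01 -0.02] turn units -0.05 F [-6.1 -2.2  7.3] w 0.129 gf 20.0 t 13.38 q [-0.09  0.66 -0.67  1.7   0.48  0.95 -0.79]
clock: 14.62
position: [0.5687, 0.1846, 0.0872]
ee_rot: [-2.047, -2.383, 0.004]
force: [-7.5, -4.0, 7.9]
width: 0.129
gripper_force: 20.0
pos [0.5687 0.1846 0.0872] yaw 98.67 tilt [-0.001 -0.002 -1.   ] | shift units [ 0.06 -0.01 -0.02] turn units -0.06 F [-7.5 -4.   7.9] w 0.129 gf 20.0 t 14.62 q [ 0.05  0.64 -0.67  1.75  0.48  0.93 -0.67]
```

```bash

python3 -m creep '[[-0.1,0,0,0,0],[-0.1,0,0,0,0],[0,0,0,0,0]]'
python3 -m creep '[[-0.1,0,0,0,0],[0,0,0,0,0]]'
python3 -m creep '[[-0.1,0,0,0,0],[0,0,0,0,0]]'
```

```text
clock: 15.0
position: [0.569, 0.183, 0.0872]
ee_rot: [-2.038, -2.383, -0.006]
force: [-6.2, 14.8, -1.5]
width: 0.127
gripper_force: 20.0
clock: 15.25
position: [0.5691, 0.1824, 0.0873]
ee_rot: [-2.034, -2.383, -0.012]
force: [-7.0, 22.6, -6.4]
width: 0.133
gripper_force: 20.0
clock: 15.5
position: [0.5694, 0.1803, 0.0876]
ee_rot: [-2.031, -2.384, -0.015]
force: [-6.9, 27.5, -7.0]
width: 0.131
gripper_force: 20.0
```

```bash

python3 -m creep '[[0.3,0,0,0,0],[0,0,0,0,0.4],[0,0,0,0,0.4],[0,0,0,0,0.4],[0,0,-1,0,0.4],[0,0,-1,0,0.4],[0,0,-0.7,0,0.4],[-1,-0.4,0,0,0.4],[-1,-0.4,0,0,0.4],[-1,-0.4,0,0,0.4],[-1,-0.4,0,0,0.4],[-1,-0.4,0,0,0.4]]'
python3 -m creep '[[-1,-0.4,0,0,0.4],[-1,-0.4,0,0,0.4],[-1,-0.4,0,0,0.4],[-1,-0.4,0,0,0.4],[-1,-0.4,0,0,0.4],[0,0,0,-1,0.4],[0,0,0,-1,0.4],[0,0,0,-1,0.4],[0,0,0,-1,0.4],[0,0,0,-1,0.4],[0,0,0,-1,0.4],[0,0,0,-1,0.4]]'
python3 -m creep '[[0,0,0,-1,0.4],[0,0,0,-1,0.4],[0,0,0,-1,0.4],[0,0,0,-1,0.4],[0,0,0,-1,0.4],[0,0,0,-1,0.4],[0,0,0,-1,0.4],[0,0,0,-1,0.4],[0,0,0,-1,0.4],[0,0,0,-0.4,0.4],[0,0,0,0,0.4]]'
python3 go.py .4694 -.2405 .045 164.6
python3 - <<'E'
from h import *
for n in("top","side"):
    c=vision.get_image(n);P=cloud(c);ok=c["z_map"]>0
    by=np.array([-.154,.988]);Q=(P[...,:2]-[.5659,.2065])
    m=ok&(np.hypot(*np.moveaxis(Q,-1,0))<.12)&(P[...,2]>.11)&(P[...,2]<.13)
    q=Q[m]@by
    print(n,m.sum(),q.mean() if m.any() else 0, (q.min(),q.max()) if m.any() else 0)
    d=np.hypot(P[...,0]-.575,P[...,1]-.1474);m=ok&(d<.024)&(P[...,2]>.080)&(P[...,2]<.09)
    if m.sum()>8: print(cv2.minAreaRect(P[m][:,:2].astype(np.float32)))
    if n=="side":
        # plate front edge profile and wedge fin
        pass
    m=ok&(abs(P[...,1]+.206)<.08)&(P[...,0]>.59)&(P[...,0]<.66)&(P[...,2]>.018)&(P[...,2]<.03)
    print("edge x",np.percentile(P[m][:,0],[0,1,5]) if m.any() else 0, m.sum())
cv2.imwrite("pics/side3.png",c["pixels"])
E
```

```text
clock: 17.0
position: [0.5213, -0.0305, 0.1948]
ee_rot: [2.048, 2.381, -0.0]
force: [0.3, -0.3, -0.1]
width: 0.4
gripper_force: 0.0
clock: 18.5
position: [0.4725, -0.2388, 0.1947]
ee_rot: [1.408, 2.808, -0.0]
force: [-0.7, -0.0, -0.2]
width: 0.399
gripper_force: 0.0
clock: 19.88
position: [0.4726, -0.2386, 0.1947]
ee_rot: [0.432, 3.112, -0.0]
force: [0.2, -1.1, 0.1]
width: 0.403
gripper_force: 0.0
pos [ 0.4726 -0.2386  0.1947] yaw 164.18 tilt [-0. -0. -1.] | shift units [ 0.06 -0.07  3.74] turn units -0.11 F [ 0.2 -1.1  0.1] w 0.403 gf 0.0 t 19.88 q [ 1.08  0.49 -0.99  1.79  0.46  1.11  1.23]
top 29 -0.017899854614280838 (np.float64(-0.025036045979418983), np.float64(-0.008902832567197969))
((0.5758808851242065, 0.1477256417274475), (0.030796486884355545, 0.04278844594955444), 6.798492908477783)
edge x [0.62446663 0.62684544 0.627392  ] 458
side 38 -0.010359049458762622 (np.float64(-0.02453980513131211), np.float64(0.001531743737593283))
((0.5728891491889954, 0.14863571524620056), (0.02987377904355526, 0.039831165224313736), 21.702125549316406)
edge x [0.6194096  0.62190982 0.62340617] 238
```

View pics/side3.png

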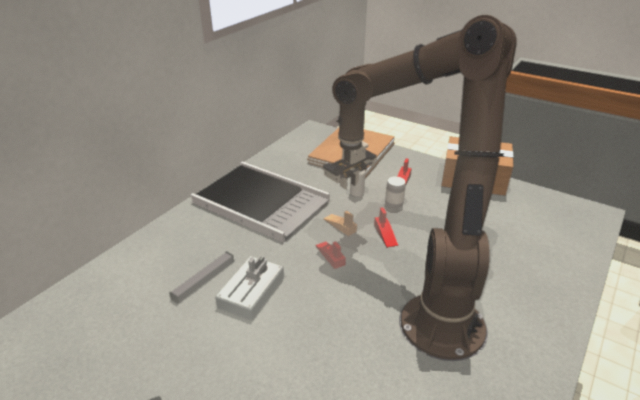

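The picture shows the fork astride the knob at about (258,265), and the gripper above the beech wedge at (343,222). The tab centre is at box y about -0.018 and I felt the stop, so the lock is home. Next, grip the wedge.

```bash

python3 -m creep '[[0.06,-0.07,0.8,-0.1,0.4],[0,0,0.8,0,0.4],[0,0,0.8,0,0.4],[0,0,0.8,0,0.4],[0,0,0.55,0,0.4],[0,0,0,0,0.4],[0,0,0,0,0],[0,0,0,0,0],[0,0,0,0,0],[0,0,0,0,0]]' 25
python3 go.py .4694 -.206 .045 180
```

```text
clock: 21.22
position: [0.4699, -0.2405, 0.0453]
ee_rot: [0.42, 3.113, -0.001]
force: [-0.5, 0.1, 4.5]
width: 0.151
gripper_force: 25.0
pos [ 0.4699 -0.2405  0.0453] yaw 164.64 tilt [-0.001 -0.    -1.   ] | shift units [0.24 0.83 0.01] turn units -3.84 F [-0.5  0.1  4.5] w 0.151 gf 25.0 t 21.23 q [ 0.96  0.66 -0.84  1.95  0.67  0.83  1.06]
```

```bash

python3 -m creep '[[0,0,0,-1,0],[0,0,0,-1,0],[0,0,0,-1,0],[0,0,0,-0.85,0],[0,0.3,0,0,0],[0,0.3,0,0,0],[0,0.25,0,0,0],[-0.4,0,0,0,0],[-0.4,0,0,0,0],[-0.4,0,0,0,0],[-0.4,0,0,0,0],[0,0,0,0,0]]'
python3 go.py .5725 -.206 .045 180
```

```text
clock: 22.72
position: [0.5339, -0.2056, 0.045]
ee_rot: [0.002, -3.141, -0.0]
force: [-1.2, -0.8, 7.9]
width: 0.148
gripper_force: 25.0
pos [ 0.5339 -0.2056  0.045 ] yaw -179.91 tilt [ 0.  0. -1.] | shift units [-0.97 -0.01 -0.  ] turn units 0.02 F [-1.2 -0.8  7.9] w 0.148 gf 25.0 t 22.73 q [ 0.86  0.74 -0.88  1.84  0.72  0.92  1.22]
```

```bash
cat > look.py <<'E'
from h import *
import sys
v,u=np.mgrid[0:400,0:640]
for n in("top","side"):
    c=vision.get_image(n);P=cloud(c);ok=c["z_map"]>0
    m=ok&(abs(P[...,1]+.206)<.12)&(P[...,0]>.635)&(P[...,0]<.735)&(P[...,2]>.015)&(P[...,2]<.045)
    X=P[m]
    A=np.c_[X[:,0]-.6235,np.ones(len(X))];s=np.linalg.lstsq(A,X[:,2],rcond=None)[0]
    print(n,m.sum(),"plate slope",s[0].round(4),"edge z",s[1].round(4))
    if len(sys.argv)>1 and n==sys.argv[1]: cv2.imwrite(f"pics/{sys.argv[2]}.png",cv2.resize(c["pixels"][150:270,230:400],(800,565),interpolation=cv2.INTER_CUBIC))
E
python3 look.py
```

```text
top 1985 plate slope -0.0006 edge z 0.0231
side 801 plate slope 0.0047 edge z 0.025
```

```bash

python3 -m creep '[[-0.2,0,0,0,0],[-0.2,0,0,0,0],[0,0,0,0,0]]'
python3 -m creep '[[-0.1,0,0,0,0],[-0.1,0,0,0,0],[0,0,0,0,0]]'
python3 -m creep '[[-0.1,0,0,0,0],[-0.1,0,0,0,0],[0,0,0,0,0]]'
python3 look.py
```

```text
clock: 23.2
position: [0.5488, -0.2058, 0.0449]
ee_rot: [0.002, -3.14, 0.0]
force: [-4.1, -0.1, 9.0]
width: 0.153
gripper_force: 25.0
clock: 23.58
position: [0.5559, -0.2058, 0.0449]
ee_rot: [0.002, -3.138, 0.001]
force: [-7.7, 0.3, 11.7]
width: 0.149
gripper_force: 25.0
clock: 23.95
position: [0.5603, -0.2059, 0.0445]
ee_rot: [0.002, -3.132, 0.002]
force: [-21.2, 1.3, 22.6]
width: 0.153
gripper_force: 25.0
top 1481 plate slope 0.0007 edge z 0.023
side 687 plate slope 0.0003 edge z 0.0253
```

```bash

python3 -m creep '[[-0.1,0,-0.03,0,0],[-0.1,0,-0.02,0,0],[0,0,0,0,0]]' 40
python3 look.py
python3 -m creep '[[-0.1,0,-0.01,0,0],[-0.05,0,0,0,0],[0,0,0,0,0]]' 40
python3 look.py side s5
```

```text
clock: 24.42
position: [0.5725, -0.206, 0.0458]
ee_rot: [0.002, -3.139, -0.001]
force: [-4.4, -0.0, -5.6]
width: 0.15
gripper_force: 40.0
top 1274 plate slope -0.0413 edge z 0.0282
side 617 plate slope -0.041 edge z 0.0305
clock: 24.9
position: [0.5803, -0.2062, 0.0473]
ee_rot: [-0.001, 3.141, 0.0]
force: [-0.7, -0.7, -4.8]
width: 0.151
gripper_force: 40.0
top 1124 plate slope -0.0778 edge z 0.0323
side 565 plate slope -0.0713 edge z 0.0342
```

View pics/s5.png

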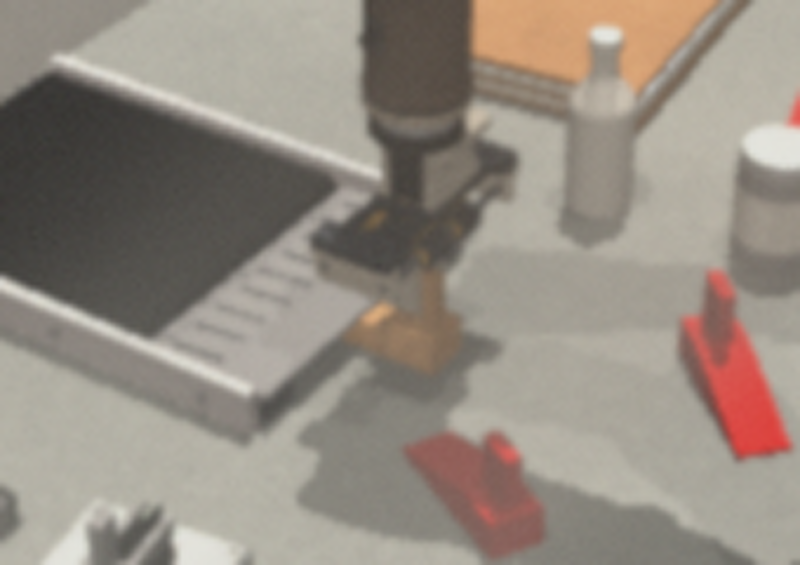

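The side view shows the wedge under the middle of the plate edge at (375,315), with the bottle and can untouched. The last push went too far and raised the wedge about 2 mm, so I'll ease back and down.

```bash

python3 -m creep '[[0.05,0,0.03,0,0],[0.05,0,0.02,0,0],[0.05,0,0.01,0,0],[0.05,0,0,0,0],[0,0,0,0,0],[0,0,0,0,0]]' 40
python3 look.py; python3 go.py .5725 -.206 .045 180
```

```text
clock: 25.75
position: [0.5715, -0.2063, 0.0448]
ee_rot: [0.001, -3.142, 0.0]
force: [0.4, -0.2, -2.6]
width: 0.154
gripper_force: 40.0
top 1317 plate slope -0.0336 edge z 0.0272
side 627 plate slope -0.0335 edge z 0.0295
pos [ 0.5715 -0.2063  0.0448] yaw -179.95 tilt [ 0. -0. -1.] | shift units [-0.03  0.01 -0.  ] turn units 0.01 F [-0.2  0.8 -2.4] w 0.151 gf 40.0 t 25.85 q [ 0.82  0.78 -0.87  1.75  0.72  0.96  1.23]
```

```bash

python3 -m creep '[[-0.02,0,0.02,0,0],[0,0,0.01,0,0],[0,0,0,0,0],[0,0,0,0,0]]' 40
python3 look.py; python3 go.py .5725 -.206 .045 180
```

```text
clock: 26.35
position: [0.5721, -0.2063, 0.0445]
ee_rot: [0.001, -3.141, 0.001]
force: [-3.6, 0.8, 10.2]
width: 0.149
gripper_force: 40.0
top 1302 plate slope -0.029 edge z 0.0265
side 624 plate slope -0.0267 edge z 0.0288
pos [ 0.5721 -0.2063  0.0445] yaw -179.95 tilt [ 0.001 -0.001 -1.   ] | shift units [-0.01  0.01 -0.01] turn units 0.01 F [-4.9  1.  10.3] w 0.151 gf 40.0 t 26.45 q [ 0.81  0.78 -0.87  1.74  0.72  0.97  1.23]
```

```bash

python3 -m creep '[[-0.06,0,0,0,0],[-0.05,0,0,0,0],[0,0,0,0,0],[0,0,0,0,0],[0,0,0,0,0]]' 40
python3 look.py; python3 go.py .5725 -.206 .045 180
```

```text
clock: 27.08
position: [0.5721, -0.2063, 0.0445]
ee_rot: [0.001, -3.133, 0.003]
force: [-24.7, 0.7, 26.8]
width: 0.153
gripper_force: 40.0
top 1237 plate slope -0.0317 edge z 0.0267
side 634 plate slope -0.0223 edge z 0.0284
pos [ 0.5721 -0.2063  0.0445] yaw -179.95 tilt [ 0.009 -0.002 -1.   ] | shift units [-0.01  0.01 -0.01] turn units 0.01 F [-23.9   1.2  26.1] w 0.149 gf 40.0 t 27.18 q [ 0.81  0.79 -0.87  1.74  0.71  0.98  1.23]
```

```bash

python3 -m creep '[[0,0,-0.02,0,0],[0,0,-0.01,0,0],[0,0,0,0,0],[0,0,0,0,0],[0,0,0,0,0]]' 40
python3 look.py; python3 go.py .5725 -.206 .045 180
```

```text
clock: 27.8
position: [0.5739, -0.2064, 0.0445]
ee_rot: [0.001, -3.136, 0.001]
force: [-12.0, 1.0, 7.0]
width: 0.151
gripper_force: 40.0
top 1219 plate slope -0.0326 edge z 0.0272
side 609 plate slope -0.0337 edge z 0.0295
pos [ 0.5739 -0.2065  0.0445] yaw -179.95 tilt [ 0.005 -0.001 -1.   ] | shift units [ 0.04  0.01 -0.01] turn units 0.01 F [-10.8   0.4   6.7] w 0.149 gf 40.0 t 27.9 q [ 0.81  0.79 -0.87  1.74  0.71  0.97  1.23]
```

```bash

python3 -m creep '[[0,0,0,0,0],[0,0,0,0,0],[0,0,0,0,0],[0,0,0,0,0]]' 40
python3 look.py; python3 -c "from cell import sign_off;print(sign_off())"
```

```text
clock: 28.4
position: [0.5739, -0.2064, 0.0445]
ee_rot: [0.001, -3.136, 0.001]
force: [-10.3, -0.8, 7.1]
width: 0.149
gripper_force: 40.0
top 1217 plate slope -0.037 edge z 0.0275
side 608 plate slope -0.0343 edge z 0.0296
the job is handed in; nothing more can be done
None
```

The job is handed in at 28.4 s: I measured the knob on its mark and the lock home, and the wedge, gripped by its fin, holds the plate edge up about 4 mm; the hand-in gave no verdict.

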